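# Fit the sanding drum to the bench spindle sander

## Task

Take the red-brown sanding drum out of the wooden rack and fit it to the spindle sander: put its tapered shank into the spindle, feel for the position where its drive slot drops over the two dogs, and push it fully home so that the flange sits flush on the spindle nose, then let go. Use light force only, since hard pressing spoils the spindle bearings, and leave the other two drums, the hammer and the half-built wooden box alone.

Things in the scene. Friction and masses are not known exactly. Their poses are not given: they have to be found in the camera images.
- drum_mid (a point): Place to grip: centre of the red-brown rigid sleeve (40 mm diameter, 60 mm high) of the sanding drum, half-way up. Drum stands upright, about 0.4 kg. z up along the drum; x along its drive slot and the white line on its black cap (half a turn gives the same slot). This point is 30 mm above the flange's upper face, 44 above its underside, 84 above the shank tip, 34 below the cap's top.
- drum_seat (a point): Centre of the underside of the red-brown drum's aluminium flange (56 mm diameter, 14 mm high), 44 mm below drum_mid, same axes. The drive slot runs right across this underside, 12 mm wide, 10.5 mm deep. Below it the steel shank, 40 mm long, tapers from 25 mm diameter here to 16 mm near the tip.
- drum: The whole red-brown drum; origin at its shank tip, same axes as drum_mid. At the start its flange lies on the rack and its shank hangs freely in a plain 30 mm hole.
- nose (a point): Centre of the spindle's dark steel top face (66 mm diameter), on its axis, 85 mm above the bench; z up, x and y along the sides of the sander's table. Its tapered bore is 26.6 mm wide at the mouth; 0.8 mm play all round when the drum is home. Home: flange flush on this face, drum_seat at this point. In the bore a stiff knock-out pin stops the shank 6 mm above home.
- pin (a point): Point on the spindle axis 34 mm below the nose, where the top of the stiff knock-out pin stands at the start, unseen in the bore. It yields under a steady push of about 9 N (the drum's weight counts) and stays down without springing back.
- dogs (a point): Point on the spindle axis at the height of the top of the two brass dogs, 9 mm above the nose. Dogs: opposite each other, 8 mm wide, 16 to 26 mm from the axis. Their line is NOT given by this pose: it lies anywhere up to 43 degrees either side of x here, differently each time. With the slot off them the flange rides here; it drops over them within about 4 degrees.
- sander: Spindle sander fixed to the bench: green housing, steel table 280 mm square, its top 83 mm above the bench; origin on the bench under the spindle axis, axes along the table's sides. The spindle is braked: it does not turn under light torque (below 2 N m). More than 60 N on the sander or spindle spoils the bearings.
- rack: Pale wooden block, fixed, 80 mm (x) by 290 mm (y) by 50 mm high, origin under its centre, with three holes 95 mm apart along its y: the three drums stand in them in any order.
- thin_drum_mid (a point): Bystander: middle of the sleeve of the grey drum, 26 mm in diameter, same heights as the red-brown one; leave it in the rack.
- fat_drum_mid (a point): Bystander: middle of the sleeve of the blue drum, 58 mm in diameter, same heights as the red-brown one; leave it in the rack.
- hammer_mark (a point): Bystander: a hammer lying on the bench; the point is at its origin, 10 mm up. Leave it.
- box_kit_mark (a point): Bystander: a half-built pine box, about 100 by 152 mm and 90 mm high, standing on the bench; the point is on its middle axis, 30 mm up. Leave it.
Things that resemble listed ones, but are neither listed nor needed, are in the scene too. Leave any green or pink look-alike of the drum alone.

How it is judged:
By the outcome, as a careful person would: the job done as asked, in the order asked, and still so for the second after the job is handed in, with the robot touching nothing.
It also fails if it takes over 67 s, if anything falls off the work surface, if the arm or the gripper's body presses on something with over 40 N, if the wrist force passes 120 N, or if a joint passes its speed limit or range.

## Robot

A 7-joint arm with a two-finger parallel gripper is mounted at the origin on the work surface. World frame = base frame: x ahead of the robot, y to its left, z up, the work surface at z = 0. Lengths are in m, angles in rad, forces in N, time in s.
With the tool pointing down it reaches from about 0.425 to 0.875 m from the base axis. Payload 8.4 kg.
Tool frame: the origin (TCP) lies on the centre line of the jaws, within the pads' length; the fingertips stand 17 mm ahead of it and the grasp point (between the pads) lies 2 mm behind it (ctrl.tcp_to_tips is the distance from the TCP to the fingertips, in m); z points along the fingers, y is the line along which they close (so a half turn about z gives the same grasp; the last joint's range is limited). The gripper opens to 87 mm and grips with 3 to 60 N. Pads are 19 mm wide; open, the fingers measure 117 mm over their backs; the gripper's body (75 mm by 190 mm) begins 51 mm behind the grasp point.
Start: joints at [1.06, 0.333, 0.04, 1.465, -0.013, 1.343, -0.059], TCP at [0.26, -0.596, 0.24] pointing down, gripper open.
Joint ranges: [-2.58, 2.58], [-0.38, 2.09], [-1.3, 1.39], [0.25, 2.4], [-1.5, 4.64], [0.08, 2.09], [-2.65, 2.65]. Speed limits (rad/s): [2.22, 2.22, 2.79, 2.79, 3.14, 3.14, 3.14].

## Interface

Orientations are given as [roll, pitch, yaw] about the fixed x, y, z axes, in that order (R = Rz(yaw) Ry(pitch) Rx(roll)).
In Python, from plant import ctrl gives the robot as it stands.
- The arm moves only by the shell command python3 -m creep 'ROWS' [FORCE]. ROWS is text: rows parted by semicolons, each of 5 numbers parted by spaces: the opening, from -1 (shut) to 1 (fully open), so that 0 is half open, then the shift along the world's x, y, z in m, then the turn about the world's z in degrees. A call has exactly 5 rows; each row is the pose to reach, as a shift and turn from the pose commanded when the call began; what a row does not reach only later rows make up. A row lasts 1/8 s, in which the tool goes at most 62.5 mm and 10.7 degrees, less where a joint would pass 70% of its speed; a pose out of reach is approached as far as the arm can. A call with a gripper value outside its range is refused whole. The fingers move at their own pace and stop on an object; FORCE is the grip in N (left out, the last holds). Time passes only in rows, so rows that repeat a pose let the fingers close, or fill a call up. It gives the time, the measured TCP pose, the force, the opening and the grip force at its end, in the units of the state.
- ctrl.observe(): the state, without advancing time (a new reading comes with each control period).
- ctrl.get_image(name): name is "side" or "top" or "wrist"; returns (picture, depth): 400x640x3 uint8, blue, green, red; 400x640 float32, m along the optical axis (not along the pixel's ray), 0 where there is no reading.
- ctrl.calibration(name): a dict with "K" (3x3 intrinsics, pixels), "extrinsics" (4x4, takes a point from camera to world coordinates); the wrist camera has in their place "hand_eye" (4x4, takes a point from camera to tool coordinates, whose origin is the TCP and whose axes are the flange's). Camera axes: x right, y up, looking along -z (the intrinsics and any distortion apply to the point x, -y, -z); pixel columns grow to the right and rows downward; lengths in m; the calibration is good to about 2 mm. The wrist camera is an equidistant fisheye: a pixel r from the principal point sees the ray r / f radians off the axis. A picture is of the moment at which its call begins: read the wrist's pose just before it. calibration takes no time and is no camera call.
- ctrl.close_job(): hands the job in; it is judged then, once.
Trained networks look in the newest picture that a camera, given by its name, has taken for a name from the list of things; names that differ only in an ending like _2 or _b are one class to them, and where a whole thing is asked for, a point or a joint stands for the part that bears it (a point fixed in the world has none). Each returns a list of dicts, best first, with "p" (0 to 1); they miss things now and then, are a little off and sometimes report something else, mostly with a low value. They report only what shows in the picture. A call takes as long as a camera call. They do not tell look-alikes from the thing itself.
- ctrl.spot_in(query, camera): "box" ([left, top, right, bottom] in pixels, round what is visible of it).
- ctrl.masks_of(query, camera): "pixels" (400x640 bool, what is visible of it) and "box" ([left, top, right, bottom] in pixels, round what is visible of it).
The state is a dict: "t": time; "joint_pos": joint angles; "joint_velocities": joint speeds; "joint_efforts": joint torques, N m; "position": TCP position; "tool_rot": TCP orientation; "ft_force": force on the tool from outside, world axes, zero at the start; "moment": the same for the moment, N m; "grip_width": finger opening in m; "gripper_force": force on a finger pad.
Only numpy, scipy, OpenCV 4.12 (cv2) and the standard library are available. Lean on these libraries where they do the work, as an engineer would, in place of code of your own. Each camera call takes 0.05 s, during which the arm holds its last target. There are 200 camera calls.

## Working session

There is one attempt and no reset: what is moved stays moved. The work goes in short steps, Python scripts to look and compute and a shell command to move; the robot and the scene stay as the last step left them, time stands still between calls to the robot, and variables do not carry over. Pictures are saved under pics/ and viewed, at most 10 in all, crops included, and the job is handed in when it is done.

```bash
ls; mkdir -p pics
cat > h.py <<'E'
import numpy as np,cv2
from plant import ctrl
def cloud(name,depth):
    c=ctrl.calibration(name);K=np.array(c["K"]);E=np.array(c["extrinsics"])
    v,u=np.mgrid[:400,:640]
    d=c.get("dist",c.get("distortion"))
    x=(u-K[0,2])/K[0,0];y=(v-K[1,2])/K[1,1]
    P=np.stack([x*depth,-y*depth,-depth,np.ones_like(depth)],-1)@E.T
    P=P[...,:3].copy();P[depth<=0]=np.nan
    return P
E
python3 - <<'E'
from h import *
for n in("top","side"):
    im,d=ctrl.get_image(n);c=ctrl.calibration(n)
    print(n,{k:np.round(v,3).tolist() if k in("K","extrinsics") else v for k,v in c.items()})
    cv2.imwrite(f"pics/{n}0.png",im);np.save(f"{n}0.npy",d);P=cloud(n,d)
    for q in("drum_mid","drum","nose","sander","rack","thin_drum_mid","fat_drum_mid"):
        for r in ctrl.masks_of(q,n)[:3]:
            print(q,round(r["p"],2),np.round(r["box"]).tolist(),np.round(np.nanmedian(P[r["pixels"]],0),3), np.round(np.nanpercentile(P[r["pixels"]],[2,98],axis=0),3).tolist())
print(ctrl.observe())
print({k:np.round(v,3).tolist() for k,v in ctrl.calibration("wrist").items() if k in("K","hand_eye")})
E
```

```text
pics
top {'K': [[419.868, 0.0, 313.734], [0.0, 419.868, 200.699], [0.0, 0.0, 1.0]], 'extrinsics': [[-0.024, 0.996, -0.087, 0.517], [-1.0, -0.022, 0.017, 0.077], [0.015, 0.088, 0.996, 1.082], [0.0, 0.0, 0.0, 1.0]]}
drum_mid 0.86 [320.0, 284.0, 342.0, 307.0] [0.39  0.027 0.114] [[0.367, 0.001, 0.05], [0.409, 0.05, 0.122]]
drum_mid 0.73 [357.0, 193.0, 491.0, 320.0] [ 0.467 -0.189  0.084] [[0.335, -0.33, 0.054], [0.605, -0.05, 0.088]]
drum_mid 0.61 [280.0, 216.0, 299.0, 238.0] [0.544 0.118 0.124] [[0.521, 0.095, 0.06], [0.57, 0.145, 0.132]]
drum 0.88 [244.0, 270.0, 267.0, 294.0] [0.417 0.203 0.114] [[0.39, 0.184, 0.051], [0.437, 0.229, 0.122]]
drum 0.74 [283.0, 266.0, 304.0, 294.0] [0.419 0.11  0.113] [[0.389, 0.085, 0.001], [0.44, 0.138, 0.121]]
drum 0.62 [276.0, 214.0, 299.0, 236.0] [0.545 0.118 0.125] [[0.522, 0.096, 0.061], [0.57, 0.145, 0.132]]
nose 0.58 [358.0, 192.0, 493.0, 320.0] [ 0.468 -0.189  0.084] [[0.334, -0.336, 0.003], [0.607, -0.05, 0.088]]
sander 0.84 [362.0, 193.0, 492.0, 322.0] [ 0.467 -0.188  0.084] [[0.336, -0.331, 0.059], [0.606, -0.05, 0.088]]
rack 0.97 [189.0, 21
[... 2201 characters left out ...]
-06,  2.99259405e-03,  2.90630759e-04]), 'joint_efforts': array([-3.22103060e-04, -6.56062961e+01,  1.33232340e+00, -4.04042673e+01,
       -5.99333737e-02,  3.50271247e-02,  8.69712358e-05]), 'position': array([ 0.26014703, -0.59564891,  0.23956488]), 'tool_rot': array([-3.14158923e+00, -1.56591887e-05,  4.11755226e-01]), 'ft_force': array([-0.13377994,  0.16893429, -0.69542582]), 'moment': array([-0.05681029,  0.03462828, -0.00168177]), 'gripper_force': 0.0, 'grip_width': 0.08699459687211375}
{'K': [[309.707, 0.0, 319.821], [0.0, 309.707, 200.836], [0.0, 0.0, 1.0]], 'hand_eye': [[-0.0, 0.955, 0.298, 0.082], [1.0, 0.0, -0.001, -0.001], [-0.001, 0.298, -0.955, -0.146], [0.0, 0.0, 0.0, 1.0]]}
```

View pics/top0.png

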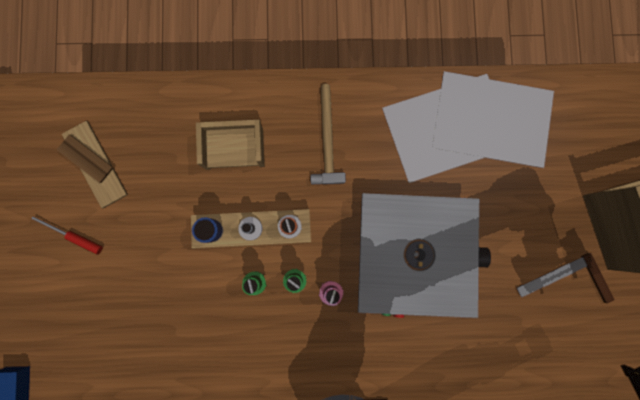

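View pics/side0.png

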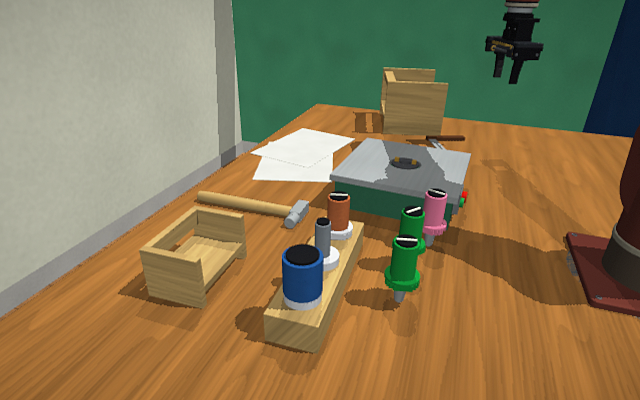

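Top view: the red-brown drum is at about px (289,226) in the rack's right hole, next to the thin drum (249,228) and the blue one (207,230). The spindle nose is at (420,254). Green look-alikes are at (254,284) and (294,281), and the pink one at (331,293). The side view agrees. I'll look at the nose on the way.

```bash
python3 -m creep '1 0.027 0.055 0 0; 1 0.054 0.11 0 0; 1 0.081 0.165 0 0; 1 0.108 0.22 0 0; 1 0.135 0.275 0 0'; python3 -m creep '1 0.027 0.052 -0.01 0; 1 0.054 0.104 -0.02 0; 1 0.073 0.131 -0.03 0; 1 0.073 0.131 -0.03 0; 1 0.073 0.131 -0.03 0'
cat >> h.py <<'E'
from scipy.spatial.transform import Rotation as Rn
def wristpic(fn):
    s=ctrl.observe();im,d=ctrl.get_image("wrist");cv2.imwrite(f"pics/{fn}.png",im);np.save(fn+".npy",d)
    c=ctrl.calibration("wrist");K=np.array(c["K"]);H=np.array(c["hand_eye"])
    v,u=np.mgrid[:400,:640];a=(u-K[0,2])/K[0,0];b=(v-K[1,2])/K[1,1]
    r=np.hypot(a,b)+1e-9;t=np.tan(np.minimum(r,1.5))/r
    P=np.stack([a*t*d,-b*t*d,-d],-1)@H[:3,:3].T+H[:3,3]
    R=Rn.from_euler("xyz",s["tool_rot"]).as_matrix()
    P=P@R.T+s["position"];P[(d<=0)|(r>1.4)]=np.nan
    return im,P
E
python3 - <<'E'
from h import *
im,P=wristpic("w1");np.save("w1P.npy",P)
z=P[...,2]
tab=(abs(z-.083)<.006)
print("table z",np.nanmedian(z[tab]))
dog=(z>.0895)&(z<.099)&(np.hypot(P[...,0]-.468,P[...,1]+.19)<.05)
print(dog.sum(),np.nanmean(P[dog],0), np.nanpercentile(P[dog],[2,98],axis=0))
for q in("nose","dogs"):
    for r in ctrl.masks_of(q,"wrist")[:2]: print(q,r["p"],r["box"],np.nanmedian(P[r["pixels"]],0))
# table yaw/centre from top depth
Q=cloud("top",np.load("top0.npy"));m=(abs(Q[...,2]-.083)<.012)&(Q[...,0]>.3)&(Q[...,0]<.63)&(Q[...,1]<-.03)&(Q[...,1]>-.36)
print("table",cv2.minAreaRect((Q[m][:,:2]*1000).astype(np.float32)))
m=(abs(Q[...,2]-.05)<.009)&(Q[...,0]>.49)&(Q[...,0]<.6)&(Q[...,1]>.03)&(Q[...,1]<.38)
print("rack",cv2.minAreaRect((Q[m][:,:2]*1000).astype(np.float32)))
E
```

```text
t: 1.42
position: [0.3958, -0.3188, 0.2399]
tool_rot: [3.141, -0.0, 0.412]
ft_force: [1.0, -0.9, 0.3]
grip_width: 0.0869
gripper_force: 0.0
t: 2.05
position: [0.4678, -0.1905, 0.2097]
tool_rot: [3.141, 0.0, 0.411]
ft_force: [-0.3, -0.1, -0.5]
grip_width: 0.087
gripper_force: 0.0
table z 0.08350706565740848
230 [ 0.47283045 -0.18614427  0.09409016] [[ 0.44691279 -0.19169658  0.09019189]
 [ 0.49793378 -0.1805161   0.09571275]]
nose 0.79 [149.1, 0.0, 507.4, 330.4] [ 0.50320558 -0.17403336  0.08349087]
nose 0.24 [0.0, 0.0, 28.8, 30.7] [0.52382611 0.29648442 0.0729824 ]
dogs 0.84 [147.1, 0.0, 503.3, 332.8] [ 0.50340326 -0.17391     0.08349145]
table ((471.29937744140625, -186.70098876953125), (281.99993896484375, 280.72119140625), 86.01744079589844)
rack ((543.5765380859375, 216.39767456054688), (80.15127563476562, 290.9073791503906), 1.5895411968231201)
```

View pics/w1.png

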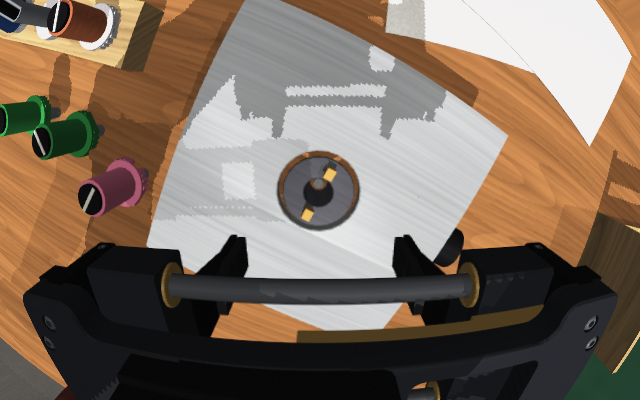

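The wrist view shows the nose centred at about (318,190), with brass dogs at (330,173) and (308,214). I'll work out the dog line and nose centre next.

Run:
```python
from h import *
P=np.load("w1P.npy");im=cv2.imread("pics/w1.png");z=P[...,2]
R=np.hypot(P[...,0]-.4713,P[...,1]+.187)
hsv=cv2.cvtColor(im,cv2.COLOR_BGR2HSV)
b=(hsv[...,1]>110)&(hsv[...,2]>150)&(hsv[...,0]>12)&(hsv[...,0]<30)&(R<.03)
d=(z>.0905)&(R<.032)
for nm,m in(("brass",b),("depth",d)):
    n,l,s,c=cv2.connectedComponentsWithStats(m.astype(np.uint8))
    C=[P[l==i].mean(0) for i in range(1,n) if s[i,4]>20]
    print(nm,s[1:,4],np.round(c[1:]),np.round(C,4))
    if len(C)==2:
        e=C[0]-C[1];print("ang",np.degrees(np.arctan2(e[1],e[0])),np.hypot(*e[:2]),(C[0]+C[1])/2)
# dark bore ring: nose disc from darkness (vs bright table)
g=cv2.cvtColor(im,cv2.COLOR_BGR2GRAY)
m=((g<130)&(R<.045)).astype(np.uint8);m=cv2.morphologyEx(m,cv2.MORPH_CLOSE,np.ones((9,9)))
cs=max(cv2.findContours(m,0,2)[0],key=cv2.contourArea)
pts=np.array([P[v,u] for u,v in cs[:,0]]);pts=pts[np.isfinite(pts[:,0])]
print("nose circle",cv2.minEnclosingCircle((pts[:,:2]*1000).astype(np.float32)),cv2.fitEllipse((pts[:,:2]*1000).astype(np.float32)), np.median(pts[:,2]))
# bore
m=(z<.075)&(R<.02);print("bore",m.sum())
```

```text
brass [ 17  16 112 101   2] [[306. 154.]
 [337. 158.]
 [329. 174.]
 [307. 215.]
 [296. 336.]] [[ 0.4928 -0.188   0.093 ]
 [ 0.4511 -0.1846  0.0939]]
ang -4.73684043748467 0.041759362955195 [ 0.47195731 -0.18630372  0.09348938]
depth [  113   110  3163 13373] [[329. 174.]
 [307. 214.]
 [316. 292.]
 [317. 367.]] [[ 0.4934 -0.1878  0.0943]
 [ 0.4517 -0.1845  0.0942]
 [ 0.4949 -0.1768  0.2796]
 [ 0.4901 -0.1795  0.3045]]
nose circle ((364.35003662109375, -234.33233642578125), 143.9412078857422) ((535.0150146484375, -228.27435302734375), (49.96150207519531, 82.14812469482422), 0.0) 0.3022692279577022
bore 482
```

```bash
python3 -m creep '1 0.015 0.06 0.01 0; 1 0.03 0.12 0.02 0; 1 0.045 0.18 0.03 0; 1 0.06 0.24 0.035 0; 1 0.072 0.297 0.035 0'; python3 -m creep '1 0.004 0.01 0 0; 1 0.004 0.01 0 0;1 0.004 0.01 0 0;1 0.004 0.01 0 0;1 0.004 0.01 0 0'
python3 - <<'E'
from h import *
im,P=wristpic("w2");np.save("w2P.npy",P);z=P[...,2]
R=np.hypot(P[...,0]-.545,P[...,1]-.118)
cap=(abs(z-.128)<.006)&(R<.03);print("cap",cap.sum(),P[cap].mean(0),[ (P[cap].min(0)+P[cap].max(0))/2], np.ptp(P[cap],0))
g=im.min(2);w=cap&(g>120)
xy=P[w][:,:2];e=np.linalg.svd(xy-xy.mean(0))[2][0] if 0 else np.linalg.eigh(np.cov(xy.T))[1][:,1]
print("white",w.sum(),xy.mean(0),"ang",np.degrees(np.arctan2(e[1],e[0])),np.ptp(xy,0))
v,u=np.nonzero(w);print(u.mean(),v.mean())
E
```

```text
t: 2.82
position: [0.541, 0.1084, 0.2455]
tool_rot: [3.141, -0.002, 0.41]
ft_force: [-0.0, -0.6, 0.2]
grip_width: 0.0874
gripper_force: 0.0
t: 3.45
position: [0.5442, 0.1163, 0.2447]
tool_rot: [3.141, -0.0, 0.41]
ft_force: [0.0, -0.5, 0.3]
grip_width: 0.0871
gripper_force: 0.0
cap 1477 [0.54829605 0.12163452 0.12721064] [array([0.54710666, 0.12134837, 0.1265366 ])] [0.0396435  0.03985721 0.00906463]
white 144 [0.54708586 0.12145342] ang -162.0592958149529 [0.03132838 0.03555423]
316.2708333333333 195.90277777777777
```

View pics/w2.png

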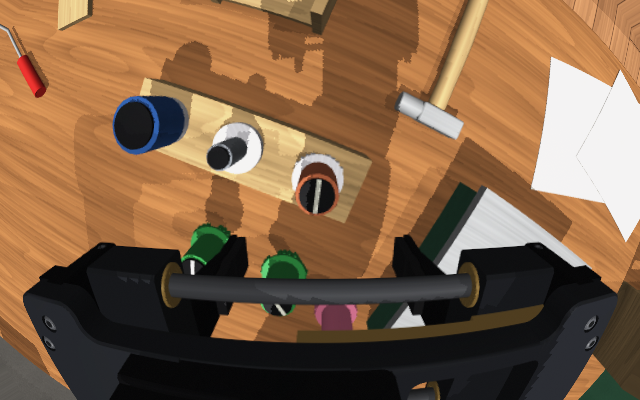

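The red-brown drum's cap is centred at about px (317,196), and its white line runs from (321,180) to (316,211). The measured centre is (0.547, 0.121), top 0.127, which matches the expected 0.128. I'll descend and refine the line angle.

```bash
python3 -m creep '1 0.003 0.005 -0.03 0; 1 0.003 0.005 -0.07 0; 1 0.003 0.005 -0.11 0; 1 0.003 0.005 -0.14 0; 1 0.003 0.005 -0.153 0'; python3 -m creep '-0.6 0 0 0 0; -0.6 0 0 0 0; -0.6 0 0 0 0; -0.6 0 0 0 0; -0.6 0 0 0 0' 30
python3 - <<'E'
from h import *
im=cv2.imread("pics/w2.png");P=np.load("w2P.npy")
for T in(90,140,170):
    xy=[]
    for v in range(182,210):
        for u in range(303,333):
            if im[v,u].min()>T and abs(P[v,u,2]-.128)<.006 and np.hypot(P[v,u,0]-.547,P[v,u,1]-.1213)<.0165: xy.append(P[v,u,:2])
    xy=np.array(xy)
    e=np.linalg.eigh(np.cov(xy.T))[1][:,1];print(T,len(xy),xy.mean(0),np.degrees(np.arctan2(e[1],e[0]))%180,np.linalg.eigh(np.cov(xy.T))[0]**.5)
E
```

```text
t: 4.12
position: [0.5463, 0.1219, 0.09]
tool_rot: [-3.141, 0.002, 0.412]
ft_force: [-0.3, 0.1, 0.5]
grip_width: 0.087
gripper_force: 0.0
t: 4.75
position: [0.5473, 0.1223, 0.0918]
tool_rot: [3.141, -0.0, 0.412]
ft_force: [0.1, 0.3, -0.9]
grip_width: 0.0449
gripper_force: 0.0
90 137 [0.54803859 0.1213671 ] 15.537081927168714 [0.00125448 0.00748935]
140 94 [0.54734397 0.12101932] 16.599220320398928 [0.00086338 0.00762112]
170 20 [0.54470515 0.11948099] 16.23374414643675 [0.00050049 0.00886384]
```

```bash
python3 -m creep '-0.6 0 0 0 0; -0.6 0 0 0 0; -0.6 0 0 0 0; -0.6 0 0 0 0; -0.6 0 0 0 0' 30;  python3 -m creep '-0.6 0 0 0.01 0; -0.6 0 0 0.03 0; -0.6 0 0 0.06 0; -0.6 0 0 0.1 0; -0.6 0 0 0.12 0'
```

```text
t: 5.38
position: [0.5474, 0.1221, 0.0917]
tool_rot: [3.141, -0.0, 0.411]
ft_force: [1.5, -2.7, 5.8]
grip_width: 0.0396
gripper_force: 30.0
t: 6.0
position: [0.5477, 0.1232, 0.215]
tool_rot: [3.141, -0.003, 0.412]
ft_force: [0.6, -1.2, -3.9]
grip_width: 0.0396
gripper_force: 30.0
```

```bash
python3 -m creep '-0.6 -0.015 -0.06 0 -4; -0.6 -0.029 -0.12 0 -8; -0.6 -0.044 -0.18 0 -12; -0.6 -0.058 -0.24 0 -16; -0.6 -0.07 -0.29 0 -20';  python3 -m creep '-0.6 -0.005 -0.018 0 -0.7; -0.6 -0.005 -0.018 0 -0.7;-0.6 -0.005 -0.018 -0.01 -0.7;-0.6 -0.005 -0.018 -0.02 -0.7;-0.6 -0.005 -0.018 -0.02 -0.7'
python3 - <<'E'
from h import *
im,P=wristpic("w3");np.save("w3P.npy",P)
im2,d=ctrl.get_image("side");cv2.imwrite("pics/s3.png",np.hstack([cv2.resize(im2[60:240,310:490],(400,400),interpolation=2),im[100:300,220:420].repeat(2,0).repeat(2,1)]))
E
```

```text
t: 6.62
position: [0.4764, -0.1696, 0.2128]
tool_rot: [3.141, -0.001, 0.06]
ft_force: [0.7, 0.0, -3.8]
grip_width: 0.0397
gripper_force: 30.0
t: 7.25
position: [0.4717, -0.1844, 0.1902]
tool_rot: [-3.14, 0.002, 0.052]
ft_force: [0.5, 0.1, -3.7]
grip_width: 0.0395
gripper_force: 30.0
```

View pics/s3.png

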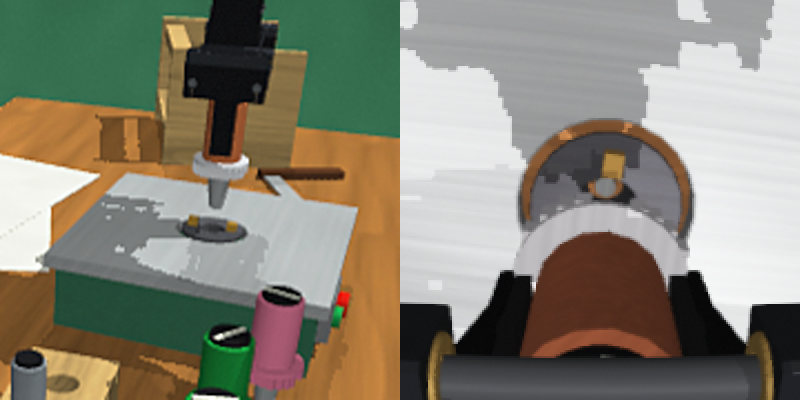

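The side crop shows the drum upright above the bore. The wrist crop shows it centred on the nose to within about 1 px, with the dog in line. I'll lower it into the mouth.

```bash
python3 -m creep '-0.6 0 0 0 0; -0.6 0 0 -0.01 0; -0.6 0 0 -0.02 0; -0.6 0 0 -0.03 0; -0.6 0 0 -0.035 0'; python3 -m creep '-0.6 0 0 -0.003 0; -0.6 0 0 -0.006 0; -0.6 0 0 -0.009 0; -0.6 0 0 -0.012 0; -0.6 0 0 -0.012 0'
```

```text
t: 7.98
position: [0.4717, -0.1855, 0.1555]
tool_rot: [-3.141, 0.001, 0.05]
ft_force: [-0.4, 0.6, -4.8]
grip_width: 0.0392
gripper_force: 30.0
t: 8.6
position: [0.472, -0.1856, 0.1443]
tool_rot: [-3.141, 0.0, 0.051]
ft_force: [-0.5, -0.2, -4.3]
grip_width: 0.0397
gripper_force: 30.0
```

```bash
python3 -m creep '-0.6 0 0 -0.003 0; -0.6 0 0 -0.006 0; -0.6 0 0 -0.007 0; -0.6 0 0 -0.008 0; -0.6 0 0 -0.008 0'; python3 -m creep '-0.6 0 0 -0.001 0; -0.6 0 0 -0.001 0; -0.6 0 0 -0.0015 0; -0.6 0 0 -0.002 0; -0.6 0 0 -0.002 0'
```

```text
t: 9.22
position: [0.4722, -0.1856, 0.1365]
tool_rot: [-3.142, 0.0, 0.051]
ft_force: [-0.9, -0.2, -2.9]
grip_width: 0.0397
gripper_force: 30.0
t: 9.85
position: [0.4721, -0.1856, 0.1345]
tool_rot: [-3.142, 0.0, 0.05]
ft_force: [-0.7, 0.0, -2.5]
grip_width: 0.0392
gripper_force: 30.0
```

```bash
python3 -m creep '-0.6 0 0 -0.0005 0; -0.6 0 0 -0.0005 0; -0.6 0 0 -0.001 0; -0.6 0 0 -0.001 0; -0.6 0 0 -0.001 0'; python3 -m creep '-0.6 0 0 -0.0005 0; -0.6 0 0 -0.0005 0; -0.6 0 0 -0.001 0; -0.6 0 0 -0.001 0; -0.6 0 0 -0.001 0'
```

```text
t: 10.48
position: [0.4721, -0.1856, 0.1335]
tool_rot: [-3.142, 0.0, 0.051]
ft_force: [0.2, 0.4, -4.1]
grip_width: 0.0395
gripper_force: 30.0
t: 11.1
position: [0.4722, -0.1857, 0.1327]
tool_rot: [3.142, -0.0, 0.05]
ft_force: [-0.5, -0.0, -0.1]
grip_width: 0.0398
gripper_force: 30.0
```

Contact is about 6 mm above home, below the dogs' riding height, so this is the pin and the slot is over the dogs. I'll push gently.

```bash
python3 -m creep '-0.6 0 0 -0.0005 0; -0.6 0 0 -0.001 0; -0.6 0 0 -0.001 0; -0.6 0 0 -0.0015 0; -0.6 0 0 -0.0015 0'; python3 -m creep '-0.6 0 0 -0.0005 0; -0.6 0 0 -0.001 0; -0.6 0 0 -0.001 0; -0.6 0 0 -0.0015 0; -0.6 0 0 -0.0015 0'
```

```text
t: 11.72
position: [0.4723, -0.1857, 0.1311]
tool_rot: [3.142, -0.0, 0.05]
ft_force: [-1.8, 0.4, 4.5]
grip_width: 0.0395
gripper_force: 30.0
t: 12.35
position: [0.4722, -0.1857, 0.1295]
tool_rot: [3.142, -0.0, 0.051]
ft_force: [-0.5, 0.5, 3.0]
grip_width: 0.0397
gripper_force: 30.0
```

```bash
python3 -m creep '-0.6 0 0 -0.0005 0; -0.6 0 0 -0.001 0; -0.6 0 0 -0.0015 0; -0.6 0 0 -0.002 0; -0.6 0 0 -0.002 0'; python3 -m creep '-0.6 0 0 -0.0003 0; -0.6 0 0 -0.0005 0; -0.6 0 0 -0.0007 0; -0.6 0 0 -0.0007 0; -0.6 0 0 -0.0007 0'
```

```text
t: 12.98
position: [0.4723, -0.1857, 0.1277]
tool_rot: [3.141, -0.0, 0.05]
ft_force: [0.2, 0.0, 5.1]
grip_width: 0.0396
gripper_force: 30.0
t: 13.6
position: [0.4723, -0.1857, 0.1271]
tool_rot: [3.141, -0.0, 0.05]
ft_force: [-1.0, 0.8, 6.4]
grip_width: 0.0393
gripper_force: 30.0
```

```bash
python3 -m creep '-0.6 0 0 -0.0003 0; -0.6 0 0 -0.0005 0; -0.6 0 0 -0.0007 0; -0.6 0 0 -0.0007 0; -0.6 0 0 -0.0007 0';  python3 -m creep '-0.6 0 0 -0.0003 0; -0.6 0 0 -0.0005 0; -0.6 0 0 -0.0005 0; -0.6 0 0 -0.0005 0; -0.6 0 0 -0.0005 0'
```

```text
t: 14.22
position: [0.4724, -0.1858, 0.1267]
tool_rot: [3.141, -0.001, 0.05]
ft_force: [-2.0, 0.6, 10.3]
grip_width: 0.0392
gripper_force: 30.0
t: 14.85
position: [0.4724, -0.1857, 0.1267]
tool_rot: [3.141, -0.001, 0.05]
ft_force: [-4.1, 1.9, 15.1]
grip_width: 0.0395
gripper_force: 30.0
```

The stop is firm exactly 6 mm below pin contact, so it is home. I'll relax the push, let go and check.

```bash
python3 -m creep '-0.6 0 0 0.0008 0; 0 0 0 0.0008 0; 0.3 0 0 0.0008 0; 0.7 0 0 0.0008 0; 0.9 0 0 0.0008 0'; python3 -m creep '0.9 0 0 0 0; 0.9 0 0 0 0; 0.9 0 0 0 0; 0.9 0 0 0 0; 0.9 0 0 0 0'; python3 -m creep '0.9 0 0 0.02 0; 0.9 0 0 0.05 0; 0.9 0 0 0.08 0; 0.9 0 0 0.11 0; 0.9 0 0 0.13 0'; python3 -m creep '0.9 0 0 0 0; 0.9 0 0 0 0; 0.9 0 0 0 0; 0.9 0 0 0 0; 0.9 0 0 0 0'
python3 - <<'E'
from h import *
im,P=wristpic("w4");z=P[...,2];R=np.hypot(P[...,0]-.472,P[...,1]+.186)
cap=(z>.155)&(z<.172)&(R<.026);X=P[cap]
A=np.c_[X[:,:2]-[.472,-.186],np.ones(len(X))];c=np.linalg.lstsq(A,X[:,2],rcond=None)[0]
print("cap",cap.sum(),np.median(X,0),"tilt deg",np.degrees(c[:2]))
im2,d=ctrl.get_image("side")
cv2.imwrite("pics/s4.png",np.hstack([cv2.resize(im2[90:240,330:480],(400,400),interpolation=2),cv2.resize(im[80:280,220:420],(400,400))]))
E
```

```text
t: 15.48
position: [0.4721, -0.1856, 0.1263]
tool_rot: [-3.141, 0.0, 0.05]
ft_force: [-1.0, -0.1, -0.9]
grip_width: 0.0658
gripper_force: 0.0
t: 16.1
position: [0.4721, -0.1856, 0.1264]
tool_rot: [-3.142, 0.0, 0.05]
ft_force: [0.0, -0.2, -0.1]
grip_width: 0.0826
gripper_force: 0.0
t: 16.73
position: [0.4725, -0.1857, 0.258]
tool_rot: [3.141, -0.001, 0.051]
ft_force: [-0.4, 0.6, 0.4]
grip_width: 0.0826
gripper_force: 0.0
t: 17.35
position: [0.472, -0.1856, 0.2561]
tool_rot: [-3.141, 0.0, 0.05]
ft_force: [-0.1, -0.2, 0.3]
grip_width: 0.0823
gripper_force: 0.0
cap 1733 [ 0.47383072 -0.18549482  0.16317402] tilt deg [-3.23134392 -0.11857377]
```

View pics/s4.png

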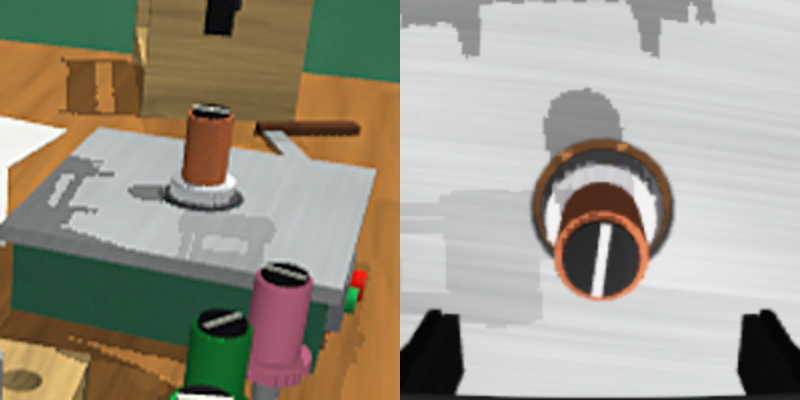

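The side crop shows the red-brown drum upright with its flange flush on the nose. The cap top measures 0.1632 m, against 0.163 expected at home, and the gripper is clear of it.

```bash
python3 -c "
from plant import ctrl
print(ctrl.close_job())"
```

```text
the job is handed in; nothing more can be done
None
```

The red-brown drum is fully home on the spindle: its slot is over the dogs and its flange is flush on the nose. It was pressed with about 19 N at most including its weight, then released, and the job was handed in at about 17.5 s.

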